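# Clear, load and send a kit tray through the flap gate

### The arm

A 7-joint arm with a two-finger parallel gripper is mounted at the origin on a cart in front of the work surface, level with it; the furniture and walls round the work are solid. World frame = base frame: x ahead of the robot, y to its left, z up, the work surface at z = 0. Lengths are in mm, angles in rad, forces in N, time in s.
With the tool pointing down it reaches from about 425 to 950 mm from the base axis. Payload 16.7 kg.
Tool frame: the origin (TCP) lies midway between the tips of the shut fingers; the grasp point (between the pads) lies 19 mm behind it; z points along the fingers, y is the line along which they close (so a half turn about z gives the same grasp; the last joint's range is limited). The gripper opens to 94 mm and grips with 3 to 60 N. Pads are 16 mm wide; open, the fingers measure 119 mm over their backs; the gripper's body (75 mm by 177 mm) begins 78 mm behind the grasp point.
Start: joints at [1.169, 0.426, 0.074, 1.606, -0.034, 1.111, -0.067], TCP at [168.145, -653.683, 205.467] pointing down, gripper open.
Joint ranges: [-2.85, 2.85], [-0.5, 2.14], [-1.23, 1.37], [0.21, 2.46], [-1.02, 4.16], [0.16, 2.05], [-2.73, 2.73]. Speed limits (rad/s): [1.89, 1.89, 2.39, 2.39, 3.01, 3.01, 3.01].

### API

Orientations are given as a unit quaternion [w, x, y, z].
In Python, from plant import robot, grip, planner, telemetry, camera, job gives the robot as it stands. Calls block until the motion is done:
- robot.goto(position, orientation): joint-space move of the TCP to a pose.
- robot.move_linear(position, rot=None, max_speed=150): straight line of the TCP; rot=None keeps the orientation; max_speed is the mean speed in mm/s.
- robot.goto_joints(angles): joint-space move.
- grip(opening, effort=None): finger opening in mm; effort is the grip in N (None keeps the last); returns when the fingers have stopped.
- robot.hold(seconds).
- planner.ik(position, orientation): joint angles nearest the present ones, or None.
- telemetry.get_state(): the state.
- camera(name): name is "scene" or "top" or "wrist"; returns a dict with "color" (400x640x3 uint8, red, green, blue), "fovy" (degrees; the focal length in pixels is half the picture's height over the tangent of half this angle, whatever the lens; pixels are square), "cx", "cy" (the principal point, pixels), "pose" (4x4, takes a point from camera to world coordinates). Camera axes: x right, y down, z forward; pixel columns grow to the right and rows downward; lengths in mm; the calibration is good to about 2 mm. The wrist camera is an equidistant fisheye: a pixel r from the principal point sees the ray r / f radians off the axis. A picture is of the moment at which its call begins. There is no depth.
A pose or a line that the arm cannot do raises robot.PlanningError and nothing moves.
- job.hand_in(): hands the job in; it is judged then, once.
The state is a dict: "time": time; "joint_pos": joint angles; "joint_vel": joint speeds; "effort": joint torques, N m; "position": TCP position; "orientation": TCP orientation; "ft_force": force on the tool from outside, world axes, zero at the start; "wrist_torque": the same for the moment, N m; "gripper_width": finger opening in mm; "grip_force": force on a finger pad.
Only numpy, scipy, OpenCV 4.12 (cv2) and the standard library are available. Lean on these libraries where they do the work, as an engineer would, in place of code of your own. Each camera call takes 0.05 s, during which the arm holds its last target. There are 200 camera calls.

### The job

Take the pliers that were left in the grey tray out and lay them on the rubber mat, and put every tool and part laid out along the near edge of the table (three to five of another pair of pliers, a cutter, a J-shaped umbrella handle and two screwdrivers) into the tray. Then slide the loaded tray along its lane, keeping it down on the lane floor, through the spring flaps until it is wholly behind them and both flaps have closed again. Leave the spools alone.

Things in the scene. Friction and masses are not known exactly. Their poses are not given: they have to be found in the camera images.
- lane: Fixed transfer lane, 200 mm (x) by 605 mm (y). The tray travels along its +y (robot's left, yaw varies). Origin: middle of the gate plane, table height; floor top z = 6 mm. Rails 36 mm high, 146 mm apart, at y -255 to -30 and, after flared lead-ins, +130 to +315 mm, where a 50 mm high stop ends it. Hinge posts 86 mm high at x = +-90 mm. Nothing spans the lane overhead.
- flap_left (a joint): Angle of the black flap hinged at lane x = -85 mm (robot's side): 0 shut, up to 1.5 rad swung to lane +y, its only way. Plate 80 mm long, up to 70 mm above the table; both meet mid-lane. A weak spring (0.02 to 0.06 N m) shuts it when free. Pushing the tray through takes 2 to 10 N. Flaps rub along the tray's sides and shut only once its rear end is over 85 mm past the gate plane.
- flap_right (a joint): Same for the flap hinged at lane x = +85 mm (farther from the robot).
- tray: Grey open tray, loose, about 0.4 kg, 138 (x) by 208 (y) mm outside, 50 mm high, walls and floor 4 mm thick. It starts on the lane floor before the gate, its +y along the lane's +y, 3 to 4 mm clear of either rail. Origin: centre of its underside. It meets the end stop when its origin is at lane y = 211 mm.
- tray_handle (a point): Middle of the top edge of the tray's upright handle plate at the middle of its rear (-y) wall, 82 mm above the tray's underside. The plate is 44 mm wide (tray x) and 12 mm thick (tray y), its middle 98 mm behind the tray's origin; free on both sides from 50 to 82 mm above the underside.
- pliers: Red-handled combination pliers lying flat, 52 x 161 x 10 mm, about 0.16 kg, rigid. The body frame's origin is the centre of its underside as it lies. Long axis y: the jaws, 26 mm wide over both, are at y = -80 to -41 mm, the handles at +y; overall 22 to 26 mm wide at the joint (y = -35 mm), 32 mm at y = -15 mm, spreading to 52 mm (each handle 16 mm thick, at x = +-18 mm where y = +50 mm).
- cutter: Red and black snap-blade cutter, 21 (x) x 150 (y) x 16 (z) mm, lying flat, blade in. The body frame's origin is the centre of its underside as it lies.
- j_handle: White J-shaped umbrella handle lying flat, 69 x 150 x 17 mm. The body frame's origin is the centre of its underside as it lies. Its straight round shaft, 17 mm thick, runs along y at x = -26 mm, from y = -50 to +75 mm; the hook bends round at -y and comes back at x = +25 mm up to y = -23 mm.
- short_driver: Screwdriver with an orange handle, 148 mm long (y), 24 mm wide, 23 mm high. The body frame's origin is the centre of its underside as it lies. The handle, 24 x 23 mm, is at y = -7 to +74 mm, the thin blade at -y.
- long_driver: Screwdriver with a red handle, 178 mm long (y), 24 mm wide, 23 mm high. The body frame's origin is the centre of its underside as it lies. The handle, 24 x 23 mm, is at y = +8 to +89 mm, the thin blade at -y.
- old_pliers: Black-handled pliers, same shape and size as the red ones, lying in the tray along its length at the start, jaws towards the gate. The body frame's origin is the centre of its underside as it lies. Jaws, 26 mm wide over both, at y = -80 to -41 mm, handles at +y; 22 to 26 mm wide round the joint at y = -35 mm.
- mat: Black rubber mat fixed on the table at the robot's right, 140 (x) x 200 (y) mm, 3 mm thick. Origin: centre of its underside.
- blue_spool: Bystander: spool of blue wire, 43 mm across, 50 mm high, standing. To be left alone.
- black_spool: Bystander: spool of black wire, 41 mm across, 50 mm high, standing. To be left alone.
Things that resemble listed ones, but are neither listed nor needed, are in the scene too. There is more than one size of the cutter; the one meant has the size given above.

How it is judged:
By the outcome, as a careful person would: the job done as asked, in the order asked, and still so for the second after the job is handed in, with the robot touching nothing.
Of pliers, cutter, j_handle, short_driver, long_driver only 3 to 5 are there at a start; the rules pass over those that are not, and their reading is None.
At some moment in a run one of pliers, cutter, j_handle, short_driver, long_driver may be knocked a few centimetres aside while the robot is not near it.
Once in a run the grip may slacken for a moment while it holds something.
It also fails if it takes over 210 s, if anything falls off the work surface, if the arm or the gripper's body presses on something with over 40 N, if the wrist force passes 120 N, or if a joint passes its speed limit or range.

## Working session

There is one attempt and no reset: what is moved stays moved. The work goes in short steps, each a Python script; the robot and the scene stay as the last script left them, time stands still between calls to the robot, and variables do not carry over. Pictures are saved under pics/ and viewed, at most 14 in all, crops included, and the job is handed in when it is done.

```bash
ls; mkdir -p pics; python3 - <<'E'
from plant import *
import cv2
for n in ("scene","top"):
    c=camera(n); cv2.imwrite(f"pics/{n}0.png",c["color"][:,:,::-1]); print(n,c["fovy"],c["cx"],c["cy"],c["pose"].round(3).tolist() if hasattr(c["pose"],'round') else c["pose"])
print(telemetry.get_state())
E
```

```text
pics
scene 51.6462262116916 317.0198883085067 198.21072385042964 [[-0.875, -0.352, 0.331, 159.693], [-0.483, 0.64, -0.597, 736.551], [-0.002, -0.683, -0.73, 943.389], [0.0, 0.0, 0.0, 1.0]]
top 48.071210026648444 321.71989761403364 198.41888937738605 [[0.028, -0.99, 0.135, 394.602], [-1.0, -0.029, -0.003, 21.884], [0.007, -0.135, -0.991, 1477.642], [0.0, 0.0, 0.0, 1.0]]
{'time': 0.1, 'joint_pos': array([ 1.169484  ,  0.42663829,  0.07387482,  1.60652321, -0.03410902,
        1.11079799, -0.067138  ]), 'joint_vel': array([ 0.00122203, -0.00157547,  0.00147448, -0.00184816,  0.00030417,
        0.00056523,  0.00011942]), 'effort': array([ 8.84651032e-03, -9.37469530e+01,  3.67743574e+00, -4.55044699e+01,
       -4.85511229e-02,  1.65988819e-02,  1.16750402e-05]), 'position': array([ 168.0505883 , -653.34989642,  204.87581715]), 'orientation': array([-5.43030180e-04,  9.92089964e-01,  1.25527674e-01, -1.07015885e-04]), 'ft_force': array([-0.28851405, -1.14966286, -0.10583384]), 'wrist_torque': array([ 0.02570937,  0.00837512, -0.03578846]), 'grip_force': 0.0, 'gripper_width': 94.04371139648718}
```

View pics/top0.png

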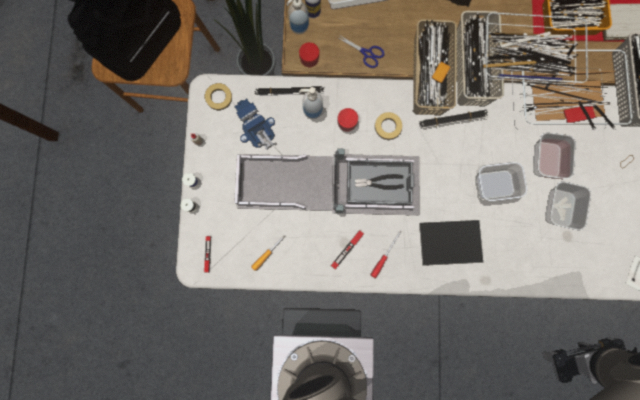

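View pics/scene0.png

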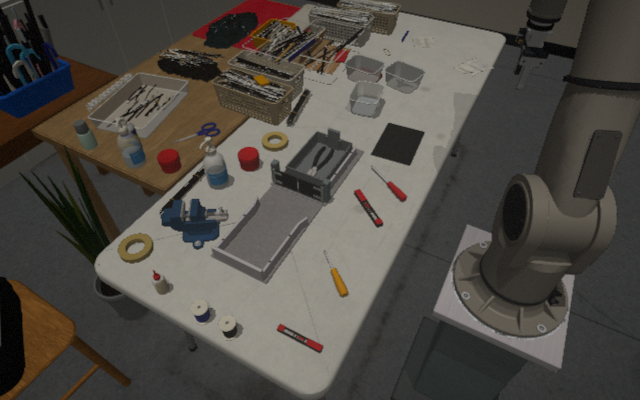

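Top view: a short red cutter at (208,253), an orange driver at (268,253), a larger red and black cutter at (347,249), a red driver at (386,254) and the mat at (451,243). The tray is at (381,182) with black pliers in it, the gate is near column 341, and the spools are at (190,180) and (188,205). I see no red pliers or J-handle. The scene view agrees.

```bash
cat > h.py <<'E'
from plant import *
import numpy as np, cv2
def foc(c): return 200/np.tan(np.radians(c["fovy"])/2)
def ray(c,px,fish=False):
    px=np.atleast_2d(np.asarray(px,float)); d=(px-[c["cx"],c["cy"]])/foc(c)
    if fish:
        r=np.linalg.norm(d,axis=1,keepdims=True)+1e-9; v=np.hstack([d/r*np.sin(r),np.cos(r)])
    else: v=np.hstack([d,np.ones((len(d),1))])
    P=np.array(c["pose"]); return P[:3,3],v@P[:3,:3].T
def onplane(c,px,z,fish=False):
    o,v=ray(c,px,fish); return (o+v*((z-o[2])/v[:,2])[:,None])[:,:2]
def project(c,pts):
    P=np.array(c["pose"]); q=(np.atleast_2d(pts)-P[:3,3])@P[:3,:3]
    return q[:,:2]/q[:,2:]*foc(c)+[c["cx"],c["cy"]]
def blobs(c,z,lo=(0,110,60),hi=(25,255,255),minpx=30,fish=False):
    """coloured blobs: rect centre, long axis dir angle, sizes on the plane z"""
    hsv=cv2.cvtColor(c["color"],cv2.COLOR_RGB2HSV)
    m=cv2.inRange(hsv,np.array(lo),np.array(hi))|cv2.inRange(hsv,np.array((170,lo[1],lo[2])),np.array((180,255,255)))
    n,l,s,ce=cv2.connectedComponentsWithStats(m)
    out=[]
    for i in range(1,n):
        if s[i,4]<minpx: continue
        ys,xs=np.where(l==i); p=onplane(c,np.c_[xs,ys],z,fish)
        (cc,wh,a)=cv2.minAreaRect(p.astype(np.float32)); col=c["color"][l==i].mean(0)
        a=np.radians(a) if wh[0]>wh[1] else np.radians(a+90)
        out.append((ce[i].round(0),np.array(cc).round(1),round(max(wh)),round(min(wh)),round((a+np.pi/2)%np.pi-np.pi/2,3),s[i,4],col.round()))
    return out
def downq(yaw):
    """tool down, tool y axis (closing line) at angle yaw from world x"""
    from scipy.spatial.transform import Rotation as R
    y=np.array([np.cos(yaw),np.sin(yaw),0]); z=np.array([0,0,-1.]); x=np.cross(y,z)
    q=R.from_matrix(np.c_[x,y,z]).as_quat(); return np.array([q[3],q[0],q[1],q[2]])
E
python3 - <<'E'
from h import *
c=camera("top")
for b in blobs(c,10,minpx=15):
    if b[1][0]<900 and abs(b[1][1])<800: print(*b)
print("scene")
d=camera("scene")
for b in blobs(d,10,minpx=30):
    if b[1][0]<600 and abs(b[1][1])<800: print(*b)
im=c["color"][145:275,225:425,::-1]
cv2.imwrite("pics/crop1.png",cv2.resize(im,None,fx=4,fy=4,interpolation=cv2.INTER_CUBIC))
print(onplane(c,[[421,222],[481,220],[483,263],[423,265]],3))
E
```

```text
[566. 115.] [ 898.5 -788.9] 166 48 -1.34 401 [160.  77.  62.]
[348. 118.] [872.1 -61.8] 70 64 0.023 334 [180.  64.  63.]
[356. 238.] [469.3 -99.4] 47 17 -0.674 79 [184.  72.  72.]
[208. 238.] [453.7 386.1] 13 10 0.062 16 [177.  74.  73.]
[261. 260.] [389.5 207.2] 77 18 -0.752 140 [201. 148.  70.]
[378. 267.] [ 379.1 -174.3] 75 19 -0.577 122 [181.  69.  69.]
[206. 266.] [365.3 384. ] 36 14 -0.05 53 [171.  64.  64.]
[334. 265.] [378.4 -29.7] 16 16 -0.753 27 [182.  75.  74.]
scene
[397. 191.] [ 381.6 -176. ] 87 24 -0.542 143 [120.  40.  38.]
[360. 195.] [ 472.5 -103.4] 50 19 -0.68 76 [125.  40.  39.]
[378. 221.] [381.3 -32.8] 20 20 -0.516 38 [121.  40.  39.]
[339. 283.] [390.6 205.3] 87 23 -0.758 224 [141.  98.  30.]
[281. 328.] [454.3 385.3] 15 15 -1.539 38 [124.  42.  41.]
[314. 345.] [365.2 384.3] 40 16 0.033 111 [124.  39.  38.]
[[ 526.61998376 -311.94266937]
 [ 538.91948949 -510.46285052]
 [ 398.30590583 -514.18618001]
 [ 386.37103107 -318.19966517]]
```

View pics/crop1.png

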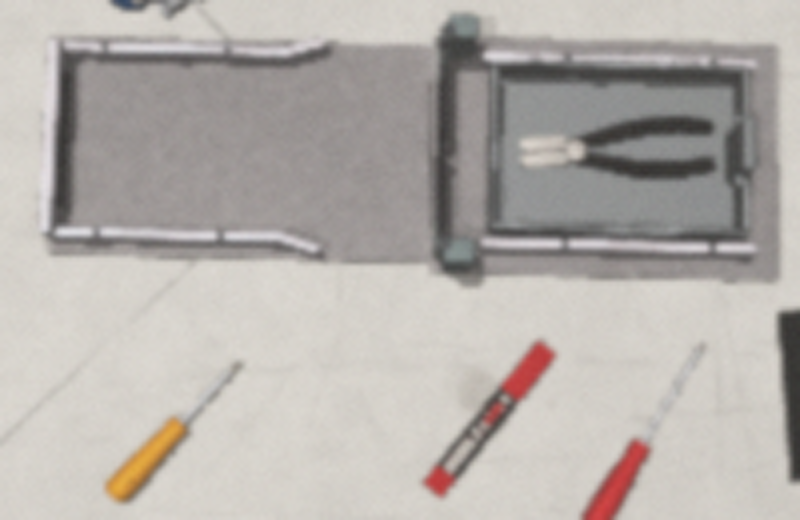

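The crop shows the rails (far rail at crop rows 45–63, near rail at 232–249), gate posts at (463,27) and (459,250), the handle at about (748,147), and pliers with jaws at (520,150) and handle ends at (714,146). The cutter centre is near (490,418).

```bash
python3 - <<'E'
from h import *
c=camera("top")
P=lambda l,z:onplane(c,[((x+.5)/4-.5+225,(y+.5)/4-.5+145) for x,y in l],z).round(1)
n=P([(58,233),(215,237),(485,244),(752,249)],36);f=P([(68,46),(225,49),(488,57),(755,63)],36)
for a in (n,f):
    print(a.tolist(), "slope dx/dy",np.polyfit(a[:,1],a[:,0],1))
print("posts",P([(463,27),(459,250)],86).tolist())
print("handle",P([(748,118),(748,176)],88).tolist())
print("stop",P([(50,40),(45,238)],50).tolist())
print("pliers",P([(520,151),(576,150),(714,127),(714,165)],17).tolist())
print("tray in corners top",P([(500,75),(745,77),(492,232),(740,236)],56).tolist())
print("cutter",P([(490,418),(434,490),(546,346)],12).tolist())
print("driver blade tips",P([(703,345),(240,363)],10).tolist())
E
```

```text
[[568.9, 284.6], [569.3, 157.6], [569.9, -61.0], [572.0, -277.4]] slope dx/dy [-5.30253371e-03  5.70162601e+02]
[[723.6, 284.6], [724.9, 155.8], [724.6, -60.3], [726.0, -279.8]] slope dx/dy [-3.50407637e-03  7.24862865e+02]
posts [[736.9, -37.1], [558.5, -37.9]]
handle [[669.6, -263.4], [623.3, -263.4]]
stop [[725.0, 296.9], [562.8, 292.2]]
pliers [[650.4, -89.4], [652.6, -135.7], [675.2, -249.8], [643.3, -249.9]]
tray in corners top [[705.4, -69.1], [709.6, -267.5], [577.3, -65.3], [579.8, -263.6]]
cutter [[430.6, -69.4], [371.5, -25.3], [490.3, -114.0]]
driver blade tips [[494.9, -242.7], [469.5, 135.4]]
```

```bash
python3 - <<'E'
from h import *
for yaw in (0.055,0.055+np.pi,0.055-np.pi):
    print(yaw,planner.ik([652,-135,300],downq(yaw)))
q=[(y,planner.ik([652,-135,300],downq(y))) for y in (0.055,0.055+np.pi)]
q=[a for a in q if a[1] is not None]
y=min(q,key=lambda a:abs(a[1][6]))[0]
robot.goto([652,-135,300],downq(y)); print(y,telemetry.get_state()["time"],telemetry.get_state()["position"])
c=camera("wrist"); print(c["fovy"],c["cx"],c["cy"],np.round(c["pose"],2).tolist())
cv2.imwrite("pics/w1.png",c["color"][:,:,::-1])
np.save("w1.npy",c,allow_pickle=True)
E
```

```text
0.055 [ 0.48331687  0.39289148 -0.51698877  1.48383714  0.19677813  1.31673621
  0.00461108]
3.1965926535897933 [-0.65170201  0.60979327  1.21229395  1.55387789 -0.57749006  1.38264155
 -2.47494053]
-3.086592653589793 [-0.65170201  0.60979327  1.21229395  1.55387789 -0.57749006  1.38264155
 -2.47494053]
0.055 2.7833 [ 651.70992937 -136.27695582  299.76278202]
65.70646984690485 320.60767847091364 200.96822008425576 [[1.0, 0.05, 0.01, 646.69], [0.05, -0.97, -0.25, -65.3], [-0.0, 0.25, -0.97, 478.4], [0.0, 0.0, 0.0, 1.0]]
```

View pics/w1.png

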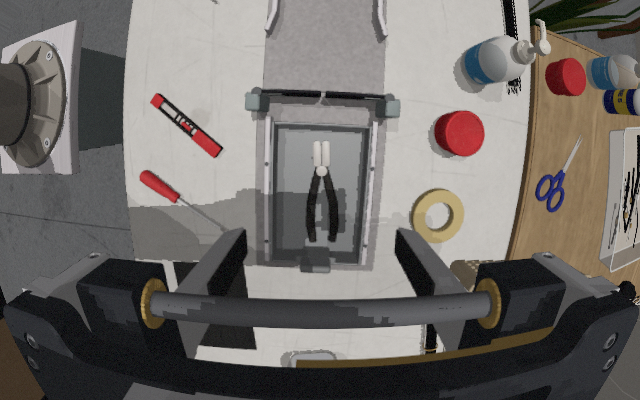

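Wrist view: jaw tips at (322,141), joint at (321,171), handle ends at (311,240) and (333,241). The posts are at (253,99) and (391,106), and the tray handle is near (315,258).

```bash
python3 - <<'E'
from h import *
c=np.load("w1.npy",allow_pickle=True).item()
P=lambda l,z:onplane(c,l,z,True).round(1).tolist()
print("pliers",P([(322,141),(321,171),(311,240),(333,241)],19))
print("posts",P([(253,97),(391,103)],86)); print("flap",P([(265,92),(323,95),(382,97)],70))
print("handle top",P([(301,260),(329,261)],88))
print("tray corners",P([(275,125),(370,127)],56))
print("rails",P([(271,120),(375,122),(266,262),(367,264)],36))
for b in blobs(c,12,minpx=60,fish=True): print(*b)
E
```

```text
pliers [[650.0, -92.4], [650.9, -137.5], [641.0, -248.8], [676.1, -248.6]]
posts [[559.1, -35.2], [734.3, -33.5]]
flap [[571.4, -27.2], [647.7, -28.6], [725.2, -25.3]]
handle top [[629.2, -252.1], [668.2, -251.4]]
tray corners [[584.7, -71.1], [714.0, -66.8]]
rails [[575.7, -64.3], [723.9, -59.1], [571.1, -284.4], [732.0, -279.0]]
[566.  77.] [1103.2   79. ] 122 75 0.374 1311 [125.  35.  37.]
[533.  87.] [1016.5   39.3] 92 17 1.547 166 [81. 65. 45.]
[621. 103.] [1301.2   74.1] 73 59 0.232 279 [95. 81. 29.]
[157. 100.] [376.4 -30.3] 20 20 0.911 120 [174.  51.  54.]
[460. 133.] [870.4 -61.2] 90 72 0.098 1783 [157.  45.  48.]
[530. 136.] [1016.1  -45.6] 71 16 -1.541 130 [79. 63. 43.]
[206. 143.] [ 467.7 -101. ] 51 21 -0.665 380 [171.  51.  55.]
[524. 175.] [1013.9 -117.5] 72 11 1.55 92 [70. 55. 38.]
[158. 186.] [ 378.  -173.5] 84 24 -0.503 497 [163.  51.  54.]
[517. 217.] [1014.7 -196.4] 83 15 -1.567 139 [78. 61. 42.]
[151. 303.] [ 325.2 -417.7] 137 56 1.319 636 [93. 76. 43.]
[491. 303.] [1002.9 -381.5] 136 56 -1.211 634 [86. 70. 39.]
[435. 352.] [ 928.5 -502.4] 617 38 0.056 2028 [79. 64. 36.]
```

```bash
python3 - <<'E'
from h import *
T=lambda:telemetry.get_state()
def st(s): t=T(); print(s,round(t["time"],1),t["position"].round(1),round(t["gripper_width"],1),round(t["grip_force"],1),t["ft_force"].round(1))
q=downq(0.055); g=np.array([650.8,-132])
robot.move_linear([*g,110],q,max_speed=250); grip(60)
robot.move_linear([*g,13],max_speed=100); st("down")
grip(5,40); st("grip")
robot.move_linear([*g,160],max_speed=150); st("up")
if T()["gripper_width"]>15:
    q2=downq(0.06)
    robot.goto([460,-373.5,160],q2); st("over")
    robot.move_linear([460,-373.5,30],max_speed=150)
    robot.move_linear([460,-373.5,7],max_speed=40); st("low")
    grip(45); robot.move_linear([460,-373.5,120],max_speed=200); st("released")
c=camera("top"); cv2.imwrite("pics/t2.png",cv2.resize(c["color"][140:290,200:500,::-1],None,fx=2.6,fy=2.6,interpolation=cv2.INTER_CUBIC))
for b in blobs(c,12,minpx=10):
    if b[1][0]<600 and abs(b[1][1])<800: print(*b)
w=camera("wrist"); cv2.imwrite("pics/w2.png",w["color"][:,:,::-1])
E
```

```text
down 5.6 [ 651.3 -132.    13.7] 59.9 0.0 [-0.2  0.2  0.4]
grip 6.3 [ 650.8 -132.    13. ] 23.2 39.9 [-0.4  0.6  1.6]
up 7.4 [ 650.2 -132.   158.9] 23.5 40.0 [ 0.4 -0.4 -1.1]
over 8.6 [ 461.3 -372.3  160. ] 22.7 40.0 [-0.3  1.  -1.8]
low 10.3 [ 460.  -373.4    7. ] 23.2 40.0 [ 0.4  0.3 -0.1]
released 11.6 [ 459.4 -373.4  119.1] 44.8 0.0 [ 1.1 -0.6  0.5]
[356. 238.] [469.2 -99.2] 48 17 -0.655 78 [189.  75.  74.]
[208. 238.] [453.6 385.6] 13 10 0.062 16 [183.  77.  76.]
[261. 260.] [389.5 206.9] 77 18 -0.752 139 [207. 153.  73.]
[369. 269.] [ 371.1 -143.4] 75 19 -0.453 123 [187.  73.  72.]
[206. 266.] [365.3 383.6] 36 14 -0.039 52 [177.  66.  66.]
[334. 265.] [379.2 -28.8] 16 14 -0.764 25 [187.  75.  74.]
```

View pics/w2.png

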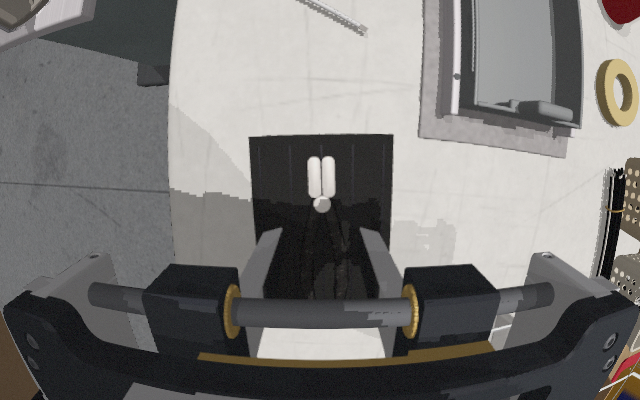

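The old pliers lie well inside the mat, jaws at (321,175) in the wrist view. The long driver was knocked, and its handle is now around (371,-143). That is near the reach limit, so I'll check IK.

```bash
python3 - <<'E'
from h import *
from scipy.spatial.transform import Rotation as R
d=np.array([np.cos(-.453),np.sin(-.453)]); h=np.array([371.1,-143.4])
for s in (0,10,20,28,34):
    p=h+s*d
    r=[]
    for yaw in (-.453+np.pi/2,-.453-np.pi/2):
      for tilt in (0,10,20):
        o=R.from_quat(np.roll(downq(yaw),-1)); 
        ax=o.apply([0,1,0])
        for sg in (1,-1):
            oo=R.from_rotvec(sg*np.radians(tilt)*ax)*o
            z=oo.apply([0,0,1])
            q=np.roll(oo.as_quat(),1)
            ok=[planner.ik([*p,zz],q) is not None for zz in (5,60,120)]
            if all(ok): r.append((round(yaw,2),tilt*sg,z.round(2).tolist()))
    print(s,p.round(),r)
for n,p,a in (("short",(389.5,207),-.752),("cut",(430.6,-69.4),-.64)):
    print(n,[(k,[planner.ik([*p,z],downq(a+k*np.pi/2)) is not None for z in (4,60,120)]) for k in (1,-1)])
E
```

```text
0 [ 371. -143.] [(1.12, 0, [0.0, 0.0, -1.0]), (1.12, 0, [0.0, 0.0, -1.0]), (1.12, 10, [-0.16, 0.08, -0.98]), (1.12, 20, [-0.31, 0.15, -0.94]), (-2.02, 0, [0.0, 0.0, -1.0]), (-2.02, 0, [0.0, 0.0, -1.0]), (-2.02, -10, [-0.16, 0.08, -0.98]), (-2.02, -20, [-0.31, 0.15, -0.94])]
10 [ 380. -148.] [(1.12, 0, [0.0, 0.0, -1.0]), (1.12, 0, [0.0, 0.0, -1.0]), (1.12, 10, [-0.16, 0.08, -0.98]), (1.12, -10, [0.16, -0.08, -0.98]), (1.12, 20, [-0.31, 0.15, -0.94]), (-2.02, 0, [0.0, 0.0, -1.0]), (-2.02, 0, [0.0, 0.0, -1.0]), (-2.02, -10, [-0.16, 0.08, -0.98]), (-2.02, -20, [-0.31, 0.15, -0.94])]
20 [ 389. -152.] [(1.12, 0, [0.0, 0.0, -1.0]), (1.12, 0, [0.0, 0.0, -1.0]), (1.12, 10, [-0.16, 0.08, -0.98]), (1.12, -10, [0.16, -0.08, -0.98]), (1.12, 20, [-0.31, 0.15, -0.94]), (-2.02, 0, [0.0, 0.0, -1.0]), (-2.02, 0, [0.0, 0.0, -1.0]), (-2.02, 10, [0.16, -0.08, -0.98]), (-2.02, -10, [-0.16, 0.08, -0.98]), (-2.02, -20, [-0.31, 0.15, -0.94])]
28 [ 396. -156.] [(1.12, 0, [0.0, 0.0, -1.0]), (1.12, 0, [0.0, 0.0, -1.0]), (1.12, 10, [-0.16, 0.08, -0.98]), (1.12, -10, [0.16, -0.08, -0.98]), (1.12, 20, [-0.31, 0.15, -0.94]), (-2.02, 0, [0.0, 0.0, -1.0]), (-2.02, 0, [0.0, 0.0, -1.0]), (-2.02, 10, [0.16, -0.08, -0.98]), (-2.02, -10, [-0.16, 0.08, -0.98]), (-2.02, -20, [-0.31, 0.15, -0.94])]
34 [ 402. -158.] [(1.12, 0, [0.0, 0.0, -1.0]), (1.12, 0, [0.0, 0.0, -1.0]), (1.12, 10, [-0.16, 0.08, -0.98]), (1.12, -10, [0.16, -0.08, -0.98]), (1.12, 20, [-0.31, 0.15, -0.94]), (-2.02, 0, [0.0, 0.0, -1.0]), (-2.02, 0, [0.0, 0.0, -1.0]), (-2.02, 10, [0.16, -0.08, -0.98]), (-2.02, -10, [-0.16, 0.08, -0.98]), (-2.02, -20, [-0.31, 0.15, -0.94])]
short [(1, [True, True, True]), (-1, [True, True, True])]
cut [(1, [True, True, True]), (-1, [True, True, True])]
```

```bash
cat >> h.py <<'E'
T=telemetry.get_state
def st(s):
    t=T(); print(s,round(t["time"],1),t["position"].round(1),round(t["gripper_width"],1),round(t["grip_force"],1),t["ft_force"].round(1))
def pick_place(p,a,dst,zp=3,zd=14,opn=55,rel=8):
    """p: grasp point xy, a: object axis angle, dst: TCP xy at which to let go, closing along x"""
    q=downq(a+np.pi/2)
    robot.goto([*p,160],q); grip(opn)
    robot.move_linear([*p,40],q,max_speed=250); robot.move_linear([*p,zp],max_speed=80); st("down")
    grip(5,45); st("grip"); w=T()["gripper_width"]
    robot.move_linear([*p,160],max_speed=200); robot.hold(0.3); st("up")
    if T()["gripper_width"]<w-4: print("LOST"); return False
    robot.goto([*dst,160],downq(0.004)); robot.move_linear([*dst,160],downq(0.004)); st("over")
    robot.move_linear([*dst,50],max_speed=200); robot.move_linear([*dst,zd],max_speed=60); st("low")
    grip(min(w+rel,94)); robot.move_linear([*dst,160],max_speed=200); st("out"); return True
E
python3 - <<'E'
from h import *
t=T()["position"]; robot.move_linear([t[0],t[1],170])
tray=np.array([648,-165])
d=np.array([np.cos(-.453),np.sin(-.453)])
ok=pick_place(np.array([371.1,-143.4])+10*d,-.453,tray+[33,38])
w=camera("wrist"); cv2.imwrite("pics/w3.png",w["color"][:,:,::-1])
c=camera("top")
for b in blobs(c,12,minpx=10):
    if b[1][0]<720 and abs(b[1][1])<500: print(*b)
E
```

```text
down 14.8 [ 380.5 -147.9    3.5] 54.7 0.0 [ 0.3  1.1 -0.1]
grip 15.5 [ 380.2 -147.8    3.1] 24.1 4.5 [-1.6 -0.5  5.2]
up 16.7 [ 379.9 -147.5  159.4] 23.5 45.0 [-0.2 -1.8 -0.2]
over 18.3 [ 680.7 -127.6  160.5] 23.8 45.0 [ 0.4  0.6 -0.5]
low 19.8 [ 680.9 -126.9   13.5] 23.8 45.0 [-0.4  0.4 -0.5]
out 21.0 [ 680.3 -127.1  158.8] 32.2 0.0 [ 0.6 -0.4 -0.3]
[358. 173.] [ 683.2 -100.5] 47 20 -1.542 97 [167.  62.  62.]
[356. 238.] [469.  -99.4] 47 17 -0.674 80 [189.  73.  73.]
[208. 238.] [453.6 385.6] 13 10 0.062 16 [184.  78.  77.]
[261. 260.] [389.5 206.9] 77 18 -0.752 139 [208. 154.  73.]
[206. 266.] [365.2 384.9] 35 13 0.062 51 [180.  68.  67.]
[334. 265.] [379.2 -28.8] 16 14 -0.764 25 [188.  75.  74.]
```

View pics/w3.png

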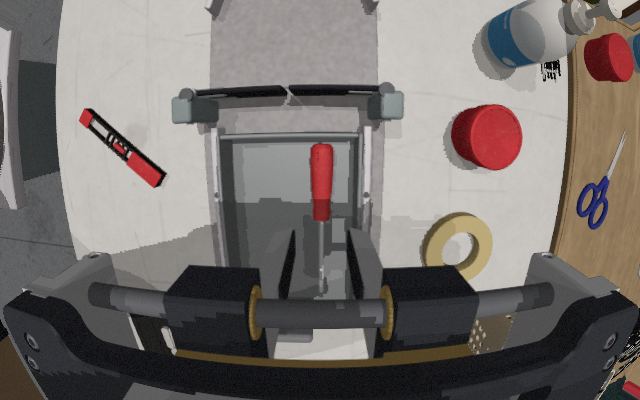

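The long driver lies in the tray at wrist pixel (321,180), blade to the rear. Next the short driver, then the cutter.

```bash
python3 - <<'E'
from h import *
tray=np.array([648,-165])
def look():
    c=camera("top"); B=[b for b in blobs(c,12,minpx=10) if b[1][0]<560 and -300<b[1][1]<330]
    for b in B: print(*b)
    return B
o=[b for b in look() if b[6][1]>120][0]
ok=pick_place(o[1],o[4],tray+[-33,53])
if ok:
    B=[b for b in look() if b[6][1]<120]; b=max(B,key=lambda b:b[5]); s=min(B,key=lambda b:b[5])
    u=(b[1]-s[1])/np.linalg.norm(b[1]-s[1]); e1=b[1]+u*b[2]/2; e2=s[1]-u*8; print("len",np.linalg.norm(e1-e2),len(B))
    if len(B)==2 and 138<np.linalg.norm(e1-e2)<160:
        pick_place((e1+e2)/2,np.arctan2(u[1],u[0]),tray+[0,-10],rel=7)
t=T()["position"]
robot.goto([648,-300,300],downq(0.004)); 
w=camera("wrist"); cv2.imwrite("pics/w4.png",w["color"][:,:,::-1]); np.save("w4.npy",w,allow_pickle=True)
look()
E
```

```text
[356. 238.] [469.  -99.4] 47 17 -0.674 80 [189.  73.  73.]
[348. 248.] [434.3 -72.2] 14 5 -0.764 10 [160.  81.  79.]
[261. 260.] [389.5 206.9] 77 18 -0.752 140 [208. 154.  74.]
[334. 265.] [378.5 -29.6] 16 16 -0.753 27 [188.  77.  77.]
down 24.6 [389.8 207.1   3.5] 55.2 0.0 [0.7 0.3 0.3]
grip 25.2 [389.6 206.9   3.1] 23.8 44.8 [-0.9 -1.1  5.7]
up 26.4 [389.1 207.  159.5] 23.8 44.8 [-0.4 -0.  -0.2]
over 28.1 [ 615.  -111.2  160.3] 23.8 44.8 [-0.2 -0.2 -0.6]
low 29.6 [ 614.9 -111.8   13.6] 23.7 44.9 [-0.3  0.1 -0.2]
out 30.8 [ 614.3 -112.1  158.9] 31.9 0.0 [ 0.1 -0.1 -0.8]
[356. 238.] [469.  -99.4] 47 17 -0.674 80 [187.  71.  71.]
[334. 265.] [378.5 -29.6] 16 16 -0.753 27 [186.  76.  76.]
len 145.7903757977897 2
down 33.6 [430.3 -69.2   3.5] 55.3 0.0 [-0.  -0.6  0.3]
grip 34.3 [430.  -69.3   3.1] 19.1 45.0 [-0.4 -0.9  4. ]
up 35.5 [429.7 -69.  159.5] 19.4 45.0 [ 0.6  0.6 -1.4]
over 36.7 [ 647.6 -175.1  160.7] 19.3 45.0 [-0.4 -0.2 -0.9]
low 38.1 [ 647.9 -174.9   13.5] 19.5 45.0 [-0.2 -0.6 -1.1]
out 39.4 [ 647.3 -175.1  158.8] 25.9 0.0 [0.3 0.4 0.3]
```

View pics/w4.png

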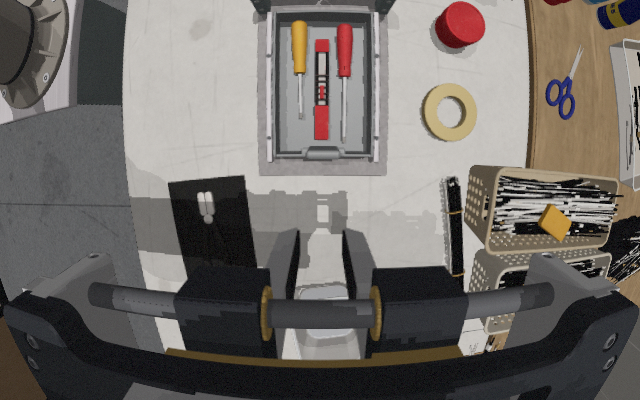

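All three items lie in the tray and the old pliers are on the mat. The handle plate top is at (322,153), about columns 303–342.

```bash
python3 - <<'E'
from h import *
c=np.load("w4.npy",allow_pickle=True).item(); print(np.round(c["pose"],2)[:3,3])
g=cv2.cvtColor(c["color"],cv2.COLOR_RGB2GRAY); print(g[135:172,322].tolist())
print(g[152,295:352].tolist())
P=lambda l,z:onplane(c,l,z,True).round(1).tolist()
print(P([(303,152),(342,152),(322,147),(322,149),(322,152),(322,155)],88)); print("rear wall top",P([(285,150),(285,153),(285,156),(285,159)],56),g[140:172,285].tolist())
print("lane floor rear edge",P([(322,175)],6),"corner",P([(269,162),(378,162)],36))
for yaw in (np.pi/2+.004,-np.pi/2+.004):
  for y in (-263,-100,40,80): print(round(yaw,2),y,planner.ik([648,y,72],downq(yaw)) )
E
```

```text
[ 646.42 -227.72  476.81]
[86, 84, 86, 83, 75, 133, 153, 158, 158, 158, 153, 77, 66, 69, 75, 98, 133, 152, 166, 156, 145, 133, 118, 104, 77, 76, 119, 137, 134, 140, 149, 146, 147, 146, 143, 141, 143]
[73, 72, 70, 69, 70, 64, 96, 143, 152, 152, 139, 122, 123, 147, 153, 154, 153, 152, 153, 154, 152, 151, 151, 152, 152, 151, 151, 152, 151, 152, 151, 151, 151, 152, 152, 153, 150, 152, 154, 151, 151, 150, 152, 144, 123, 140, 158, 159, 160, 129, 90, 68, 68, 71, 71, 77, 73]
[[623.7, -264.1], [672.8, -263.7], [647.6, -257.7], [647.6, -260.2], [647.6, -264.0], [647.6, -267.8]]
rear wall top [[597.2, -264.2], [597.2, -268.4], [597.1, -272.5], [597.1, -276.6]] [136, 139, 135, 135, 134, 136, 136, 137, 135, 134, 130, 84, 69, 66, 132, 149, 112, 74, 77, 123, 146, 150, 151, 152, 152, 156, 153, 151, 144, 145, 145, 145]
lane floor rear edge [[648.1, -307.2]] corner [[571.3, -283.2], [728.9, -282.1]]
1.57 -263 [ 0.92895697  0.80465976 -0.98064274  1.60528921  0.7225576   1.13219301
  1.34281941]
1.57 -100 [ 0.73973577  0.74991613 -0.99830749  1.71372019  0.70618953  1.08185497
  1.08477987]
1.57 40 [ 0.52191311  0.73324465 -0.98410727  1.72977667  0.69024701  1.06617718
  0.87595252]
1.57 80 [ 0.44965646  0.7313504  -0.96907232  1.72131486  0.681204    1.06398676
  0.82394499]
-1.57 -263 [ 0.57662838  0.62491898 -0.40503006  1.62854703  0.28785042  0.94762786
 -1.49590216]
-1.57 -100 [ 0.37909478  0.56887964 -0.44080931  1.73592386  0.29701195  0.90325654
 -1.75327526]
-1.57 40 [ 0.18865193  0.56556979 -0.47270648  1.75006478  0.31622933  0.90201816
 -1.98587737]
-1.57 80 [ 0.13268537  0.57243141 -0.48128051  1.7407258   0.3237447   0.90792488
 -2.0513992 ]
```

```bash
python3 - <<'E'
from h import *
q=downq(np.pi/2+.004)
robot.goto([648,-266,200],q); grip(50)
robot.move_linear([648,-266,110],q,max_speed=150); robot.move_linear([648,-266,72],max_speed=60); st("down")
grip(3,50); robot.hold(0.3); st("grip")
assert 9<T()["gripper_width"]<16
y0=-266
for k in range(1,9):
    y=y0+k*43; robot.move_linear([648-0.0044*(y-y0),y,72],max_speed=60); st("push")
    t=T()
    if np.linalg.norm(t["ft_force"])>40 or t["gripper_width"]<9: print("STOP"); break
robot.hold(0.3); st("end")
c=camera("top"); cv2.imwrite("pics/t5.png",cv2.resize(c["color"][140:230,220:430,::-1],None,fx=3.6,fy=3.6,interpolation=cv2.INTER_CUBIC))
E
```

```text
down 43.6 [ 648.2 -265.9   72.2] 49.9 0.0 [ 0.   0.1 -0.3]
grip 44.6 [ 648. -266.   72.] 11.4 50.0 [-0.7  1.1  2.9]
push 45.5 [ 647.8 -223.1   72. ] 11.7 50.0 [-0.9 -3.9  2.9]
push 46.4 [ 647.6 -179.7   72. ] 11.0 50.0 [-1.1 -0.9  2.5]
push 47.2 [ 647.5 -136.6   72. ] 11.6 50.0 [-1.3 -0.   3.2]
push 48.1 [647.3 -94.1  72. ] 11.5 50.0 [-0.2 -1.4  3.7]
push 49.0 [647.1 -51.   72. ] 11.5 50.0 [-0.3 -1.3  4.8]
push 49.8 [646.9  -8.   72. ] 11.0 50.0 [-0.6 -2.9  3.6]
push 50.7 [646.7  34.9  72. ] 11.4 50.0 [-0.  -3.2  5.9]
push 51.5 [646.5  78.1  72. ] 11.8 50.0 [ 0.2 -1.7  4.5]
end 51.9 [646.5  78.1  72. ] 11.1 50.0 [ 0.6 -1.8  4.5]
```

View pics/t5.png

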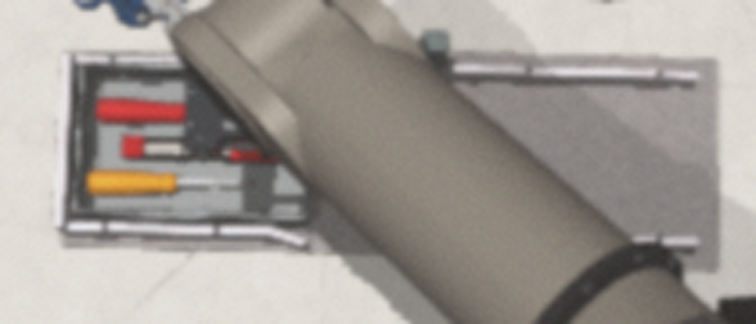

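The tray sits near the end stop (stop at column 72, tray front at 82, so about 8 mm gap). The flaps are hidden by the arm, so I'll nudge, release and look.

```bash
python3 - <<'E'
from h import *
robot.move_linear([646.5,81,72],max_speed=20); st("nudge")
grip(36); robot.hold(0.3); robot.move_linear([646.5,81,200],max_speed=120); st("up")
robot.goto([560,-300,300],downq(0.05)); robot.hold(0.5); st("away")
for n in ("top","scene"):
    c=camera(n)["color"][:,:,::-1]
    r=c[135:275,190:490] if n=="top" else c[100:300,200:440]
    cv2.imwrite(f"pics/{n}6.png",cv2.resize(r,None,fx=2.65,fy=2.65,interpolation=cv2.INTER_CUBIC))
E
```

```text
nudge 52.2 [646.7  80.   72. ] 11.6 50.0 [ 0.  -6.   7.7]
up 54.3 [646.2  80.8 199.2] 36.0 0.0 [ 0.6  0.1 -0.3]
away 56.3 [ 560.1 -299.9  300. ] 35.9 0.0 [ 0.  -0.2 -0.2]
```

View pics/top6.png

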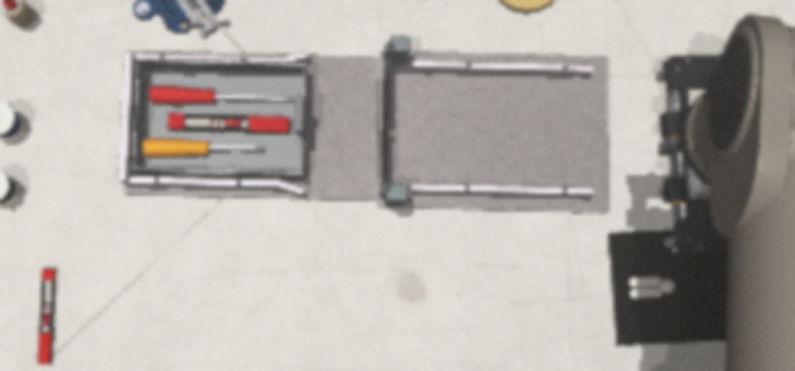

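View pics/scene6.png

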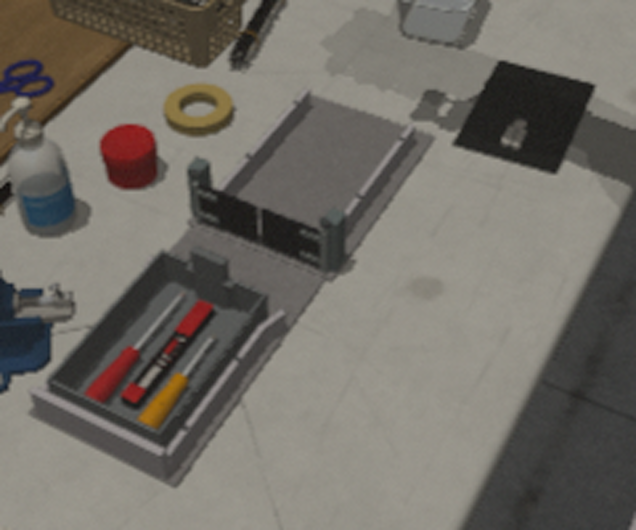

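Both views show the loaded tray against the end stop, wholly behind the gate. Both flaps are shut flat, the old pliers are on the mat and the spools are where they were.

```bash
python3 -c "
from plant import *
print(job.hand_in())"
```

```text
the job is handed in; nothing more can be done
None
```

The job is handed in: the old pliers are on the mat, the three items present (long driver, short driver, cutter) are in the tray, and the tray is behind the gate with both flaps shut.

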